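Shut the marked valve under the sliding cover of a mist manifold box

TASK

The water line to the culture dishes must be shut off: push the loose cover of the white valve box away from the robot, all the way to its back stop, so that the valve pit lies open. Then push the marked valve handle, the one with the round disc on its end, clockwise a quarter turn until it is fully shut against its stop. Only push with the fingers, never lift the cover; leave the cover open, and leave the plain handle and everything else on the bench as they are.

Things in the scene. Friction and masses are not known exactly. Their poses are not given: they have to be found in the camera images.
- box: White valve box fixed to the bench, 340 (its x) x 320 (its y), 75 high to its side rails. Origin: centre of its underside; x points away from the robot, y left; yaw up to 0.3 rad. Pit on the robot's side, beyond it (box x -10 to 170) a flat deck 73 high. Lips along both rails and a back stop at box x 155, tops 85 high, guide the cover. Brass stubs stick out 22 left and right.
- box_pit (a point): Middle of the pit's floor, 12 above the bench. The pit is open-topped: box x -155 to -10, box y -135 to 135. In it, under the handles, lie brass valve bodies (36 x 26, centred under each pivot) and copper pipes along box x, nowhere over 42 high; only the stem under each hub (8 radius) reaches 50. So there is free room beside the bars down to 42 above the bench.
- cover: Loose grey plate 165 (x) x 284 (y) x 6, about 0.35 kg, hiding the pit. Origin: centre of its underside, 75 above the bench; axes as the box's, 5 side clearance. Starts with its origin at box x -82.5 to -68; pushed along box +x to the back stop it is at box x 72.5 and the pit is all open. Slides with a few newtons. Not attached: it must not be lifted.
- cover_rib (a point): Middle of the rib on the cover, 17 above the cover's underside, over its centre. The rib, 14 thick (x) and 90 long (y), stands from the plate's top (81 above the bench) to 103 above the bench; push it on its robot side.
- tagged (a joint): Turn of the marked handle, rad: 0 = open (bar points to box -x, towards the robot), 1.571 = shut against its stop (bar points to box +y, left). Grows clockwise seen from above. Friction 0.12 N m, no spring, stays where left. Starts at 0 to 0.25.
- tagged_pivot (a point): On the marked handle's vertical axis, 58 above the bench; at box x -35 and box y +60 or -70 (the two handles change places). Steel bar 14 wide, 52 to 64 above the bench, reaching 76 from the axis; hub diameter 22. Its mark: a flat round steel disc, diameter 34, 5 thick, on top of the bar, centred 60 from the axis.
- tagged_tip (a point): On the marked handle's centre line, 60 from the axis, under the disc's centre, 58 above the bench.
- plain (a joint): Turn of the other, unmarked handle: same meaning, friction and starts; it must stay as it is.
- plain_pivot (a point): On the plain handle's axis, 58 above the bench, in the other of the two places. Same bar, 76 long, without the disc.
- plain_tip (a point): On the plain handle's centre line, 60 from its axis, 58 above the bench.
- dish: Bystander, loose: a round clear culture dish with a cork disc in it, diameter 120, 26 tall, beside the box on its left (+y) side; origin at its underside.
- breadboard: Bystander, loose: a white plastic breadboard slab, 165 x 55 x 10, lying beside the box on its right (-y) side; origin at its underside.
- relay: Bystander, loose: a small relay module, 52 x 28 x 20, beside the box on its right side, nearer the robot; origin at its underside.
- jar: Bystander, loose: an amber jar with a white cap, diameter 52, 75 tall, standing on the left of the box, at its far end; origin at its underside.
- union: Bystander, loose: a brass pipe union, diameter 28, 42 tall, standing on the left of the box, at its near end; origin at its underside.
- screwdriver: Bystander, loose: a screwdriver, 180 long, lying on the bench far to the left; origin at its underside, where it touches the bench.
- cup: Bystander, loose: an empty white cup, diameter 70, 80 tall, standing on the bench to the right; origin at its underside.

How it is judged (in metres and radians):
On the way, in this order (a step that is already met when the one before it is completed fails the run):
1. the cover is slid back to its stop (within about 12 mm) (x of cover in the frame of box above 0.06 m), for 0.2 s.
2. the marked handle is pushed shut (value of joint tagged above 1.45 rad), for 0.2 s.
At the end, for the whole second after the job is handed in: The cover lies flat on its rails within about 12 mm of the back stop (origin at box x over 60 mm), the marked handle is within 0.12 rad of fully shut, the plain handle's tip is within 12 mm of where it began, and all is at rest (x of cover in the frame of box above 0.06 m and value of joint tagged above 1.45 rad and distance of plain_tip from where it was at the start of the episode below 0.012 m and z of cover in the frame of box below 0.085 m and angle between cover's own z axis and vertical below 0.06 rad and linear speed of cover below 0.01 m/s and velocity of joint tagged below 0.05 rad/s); the robot touches nothing.
It fails at once if the cover is lifted or tipped off its rails (z of cover in the frame of box above 0.088 m or z of cover in the frame of box below 0.065 m or angle between cover's own z axis and vertical above 0.12 rad).
It fails at once if the plain handle is turned (its tip moves over 12 mm) (distance of plain_tip from where it was at the start of the episode above 0.012 m).
It fails at once if a bystander is moved over 25 mm or lifted (distance of any of dish, breadboard, relay, jar, union, screwdriver, cup from where it was at the start of the episode above 0.025 m).
It also fails if it takes over 53 s, if anything falls off the work surface, if the arm or the gripper's body presses on something with over 40 N, if the wrist force passes 120 N, or if a joint passes its speed limit or range.

ROBOT

A 7-joint arm with a two-finger parallel gripper is mounted at the origin on the work surface. World frame = base frame: x ahead of the robot, y to its left, z up, the work surface at z = 0. Lengths are in mm, angles in rad, forces in N, time in s.
With the tool pointing down it reaches from about 425 to 925 mm from the base axis. Payload 6.8 kg.
Tool frame: the origin (TCP) lies between the finger pads; the fingertips stand 11 mm ahead of it and the grasp point (between the pads) lies 8 mm behind it (tcp_to_tips is the distance from the TCP to the fingertips, in mm); y points along the fingers, z is the direction in which the jaws open and shut, and the axes are right-handed (so a half turn about y gives the same grasp; the last joint's range is limited). The gripper opens to 88 mm and grips with 3 to 60 N. Pads are 20 mm wide; open, the fingers measure 115 mm over their backs; the gripper's body (75 mm by 178 mm) begins 61 mm behind the grasp point.
Start: joints at [1.047, 0.477, 0.022, 1.555, -0.011, 1.109, -0.083], TCP at [272.658, -617.499, 233.664] pointing down, gripper open.
Joint ranges: [-2.96, 2.96], [-0.34, 2.1], [-1.41, 1.46], [0.24, 2.44], [-1.37, 4.51], [0.17, 1.92], [-2.96, 2.96]. Speed limits (rad/s): [2.39, 2.39, 3.14, 3.14, 3.14, 3.14, 3.14].

INTERFACE

Orientations are given as a unit quaternion [w, x, y, z].
In Python, from rig import * gives the robot as it stands.
- The arm moves only by the tool play_rows, never from a script. Its argument "rows" is a list of rows, each an object of numbers: "jaw": the finger opening in cm, from 0 to 8.78; "tx", "ty", "tz": the shift along the tool's x, y, z in cm; "rx", "ry", "rz": the turn, a rotation vector about the tool's x, y, z in rad. In form: [{"jaw": .., "tx": .., "ty": .., "tz": .., "rx": .., "ry": .., "rz": ..}, ...]. A call has exactly 5 rows; each row is the pose to reach, as a shift and turn from the pose commanded when the call began, along the tool's axes at that moment; what a row does not reach only later rows make up. A row lasts 1/10 s, in which the tool goes at most 50 mm and 8.59 degrees, less where a joint would pass 70% of its speed; a pose out of reach is approached as far as the arm can. A call with a gripper value outside its range is refused whole. The fingers move at their own pace and stop on an object; "force" is the grip in N (left out, the last holds). Time passes only in rows, so rows that repeat a pose let the fingers close, or fill a call up. It gives the time, the measured TCP pose, the force and the opening at its end, in the units of the state.
- get_state(): the state, without advancing time (a new reading comes with each control period).
- get_image(name): name is "scene" or "top"; returns (picture, depth): 384x512x3 uint8, red, green, blue; 384x512 float32, mm along the optical axis (not along the pixel's ray), 0 where there is no reading.
- get_calibration(name): a dict with "K" (3x3 intrinsics, pixels), "k1" (the pictures are not rectified: a ray, as slopes to the right and down, at radius r is drawn at 1 + k1 r^2 times it, then the intrinsics apply), "T" (4x4, takes a point from camera to world coordinates). Camera axes: x right, y up, looking along -z (the intrinsics and any distortion apply to the point x, -y, -z); pixel columns grow to the right and rows downward; lengths in mm; the calibration is good to about 2 mm. A picture is of the moment at which its call begins. get_calibration takes no time and is no camera call.
- job_done(): hands the job in, once; it reports no verdict.
The state is a dict: "time_s": time; "joints": joint angles; "qd": joint speeds; "tau": joint torques, N m; "tool_pos": TCP position; "eef_rot": TCP orientation; "force": force on the tool from outside, world axes, zero at the start; "moment": the same for the moment, N m; "gripper_width": opening from 0.0 (shut) to 1.0 (fully open).
Only numpy, scipy, OpenCV 4.12 (cv2) and the standard library are available. Lean on these libraries where they do the work, as an engineer would, in place of code of your own. Each camera call takes 0.05 s, during which the arm holds its last target.

## Working session

There is one attempt and no reset: what is moved stays moved. The work goes in short steps, Python scripts to look and compute and a tool call to move; the robot and the scene stay as the last step left them, time stands still between calls to the robot, and variables do not carry over. Pictures are saved under pics/ and viewed, and the job is handed in when it is done.

Besides the shell and the picture viewer there is one more tool, called after "Call:" by a JSON object that holds its "api" and its "payload". play_rows: Moves the arm, as the interface text tells. Its arguments: {"type":"object","properties":{"rows":{"type":"array"},"force":{"type":"number"}},"required":["rows"]}

```bash
ls; mkdir -p pics; python3 - <<'E'
from rig import *
import cv2,numpy as np
s=get_state();print(s)
for n in("scene","top"):
    p,d=get_image(n);cv2.imwrite(f"pics/{n}0.png",cv2.cvtColor(p,cv2.COLOR_RGB2BGR));np.save(f"{n}0.npy",d)
    c=get_calibration(n);print(n,c)
E
```

```text
pics
{'time_s': 0.0, 'joints': array([ 1.04688908,  0.47775749,  0.02238128,  1.55641871, -0.01147696,
        1.10930021, -0.0830362 ]), 'qd': array([-0.00029425,  0.00042059, -0.00065543,  0.00020477, -0.0004607 ,
       -0.00094909, -0.001306  ]), 'tau': array([-7.60225357e-04, -5.82870269e+01,  1.53411403e+00, -2.72609836e+01,
       -5.43586782e-02,  1.69693970e-02,  1.65949691e-04]), 'tool_pos': array([ 272.38128532, -616.98306442,  232.72492357]), 'eef_rot': array([ 0.14578798, -0.14615938,  0.69246732, -0.69128309]), 'force': array([ 0.18751643, -0.13939319,  0.27865168]), 'moment': array([-0.04500726, -0.01749409, -0.03346689]), 'gripper_width': 1.0021292415472864}
scene {'K': array([[379.19676964,   0.        , 246.76650796],
       [  0.        , 379.19676964, 184.89895923],
       [  0.        ,   0.        ,   1.        ]]), 'k1': 0.004864368050968035, 'T': array([[-5.33265084e-01, -7.37878457e-01,  4.13719389e-01,
         1.09839883e+03],
       [ 8.45912892e-01, -4.60653147e-01,  2.68756502e-01,
         3.55736332e+02],
       [-7.72849458e-03,  4.93289023e-01,  8.69831139e-01,
         1.20639632e+03],
       [ 0.00000000e+00,  0.00000000e+00,  0.00000000e+00,
         1.00000000e+00]])}
top {'K': array([[353.80795139,   0.        , 255.26524265],
       [  0.        , 353.80795139, 196.6008961 ],
       [  0.        ,   0.        ,   1.        ]]), 'k1': 0.03683051724557419, 'T': array([[-8.77183806e-03,  9.96144550e-01, -8.72874006e-02,
         4.39527600e+02],
       [-9.99934781e-01, -8.09968631e-03,  8.05164995e-03,
         2.06047474e+01],
       [ 7.31360665e-03,  8.73523356e-02,  9.96150631e-01,
         1.56456526e+03],
       [ 0.00000000e+00,  0.00000000e+00,  0.00000000e+00,
         1.00000000e+00]])}
```

View pics/scene0.png

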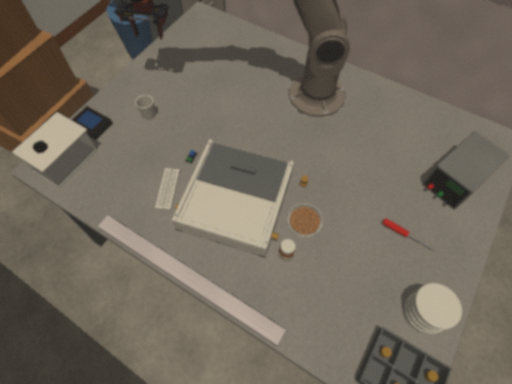

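View pics/top0.png

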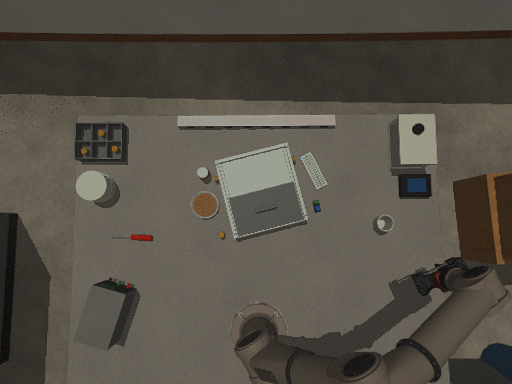

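The top view shows the box around (262,191), with the grey cover on the robot's side and its rib at about (266,209). The dish is at (205,205), the jar at (203,173), the union at (221,235), the breadboard at (314,171) and the relay at (317,206). Next I'll measure the box corners.

```bash
cat > h.py <<'E'
from rig import *
import cv2,numpy as np
def ray(n,uv):
    c=get_calibration(n);K=c["K"];uv=np.atleast_2d(np.asarray(uv,float))
    p=cv2.undistortPoints(uv.reshape(-1,1,2),K,np.array([c["k1"],0,0,0.])).reshape(-1,2)
    d=np.c_[p[:,0],-p[:,1],-np.ones(len(p))]@c["T"][:3,:3].T
    return c["T"][:3,3],d
def onz(n,uv,z):
    o,d=ray(n,uv);t=(z-o[2])/d[:,2];return o+t[:,None]*d
def pix(n,P):
    c=get_calibration(n);q=(np.atleast_2d(P)-c["T"][:3,3])@c["T"][:3,:3]
    s=np.c_[q[:,0]/-q[:,2],-q[:,1]/-q[:,2]];r=(s**2).sum(1)[:,None];s=s*(1+c["k1"]*r)
    return s@c["K"][:2,:2].T+c["K"][:2,2]
def crop(p,x0,y0,x1,y1,f,name):
    cv2.imwrite(name,cv2.cvtColor(cv2.resize(p[y0:y1,x0:x1],None,fx=f,fy=f,interpolation=cv2.INTER_CUBIC),cv2.COLOR_RGB2BGR))
E
python3 - <<'E'
from h import *
p=cv2.cvtColor(cv2.imread("pics/top0.png"),cv2.COLOR_BGR2RGB);d=np.load("top0.npy")
crop(p,190,130,340,250,5,"pics/top0c.png")
q=cv2.cvtColor(cv2.imread("pics/scene0.png"),cv2.COLOR_BGR2RGB)
crop(q,140,120,340,270,4,"pics/scene0c.png")
for n,D in(("top",d),("scene",np.load("scene0.npy"))):
  for uv in ([(262,170),(266,220),(240,213)] if n=="top" else [(225,210),(260,165)]):
    z=D[uv[1],uv[0]];o,dd=ray(n,[uv]);c=get_calibration(n);print(n,uv,o+dd[0]*z)
E
```

```text
top (262, 170) [684.21203351 -21.21867873  70.09610275]
top (266, 220) [470.75769829 -35.2720454   85.73340038]
top (240, 213) [500.89317489  73.03788427  85.15286956]
scene (225, 210) [678.02637915  -4.96534166  71.9992313 ]
scene (260, 165) [470.75275172   4.7597077   81.5296315 ]
```

View pics/top0c.png

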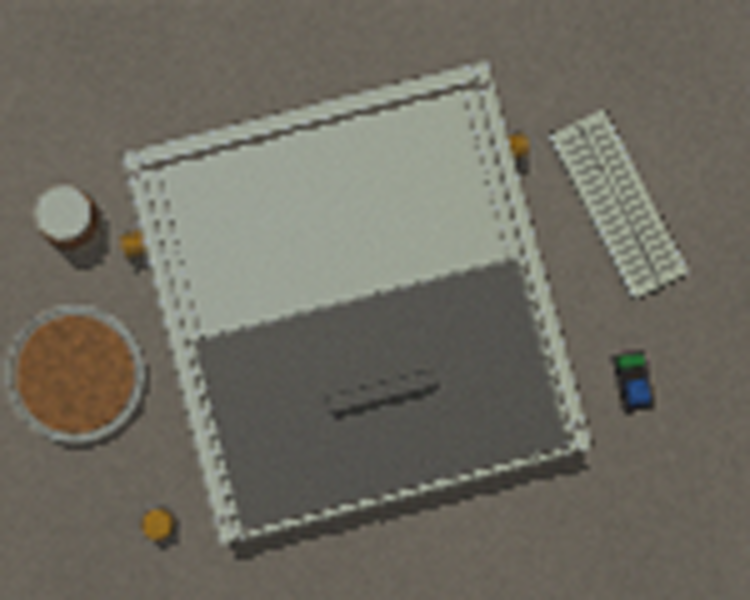

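View pics/scene0c.png

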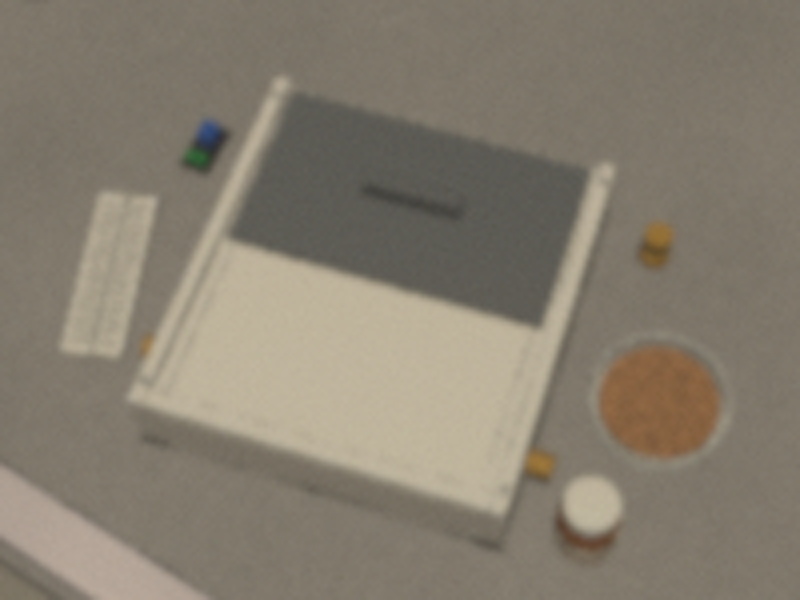

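```bash
python3 - <<'E'
from h import *
cr=np.array([(487,65),(128,157),(225,543),(588,440)])/5.+[189.6,129.6]
P=onz("top",cr,83);print(P.round(0));print([np.linalg.norm(P[i]-P[(i+1)%4]) for i in range(4)],P.mean(0))
sc=np.array([(133,397),(498,512),(605,170),(280,85)])/4.+[139.6,119.6]
Q=onz("scene",sc,83);print(Q.round(0));print([np.linalg.norm(Q[i]-Q[(i+1)%4]) for i in range(4)],Q.mean(0))
for n,pts in(("top",P),("scene",Q)):
    p=cv2.cvtColor(cv2.imread(f"pics/{n}0.png"),cv2.COLOR_BGR2RGB)
    g=p.max(2).astype(int);poly=np.zeros(g.shape,np.uint8)
    uv=pix(n,pts);c=uv.mean(0);cv2.fillPoly(poly,[np.round(c+(uv-c)*.93).astype(int)],1)
    m=((poly>0)&(g<g[poly>0].mean())).astype(np.uint8)
    m=cv2.morphologyEx(cv2.morphologyEx(m,cv2.MORPH_OPEN,np.ones((5,5))),cv2.MORPH_CLOSE,np.ones((9,9)))
    cs,_=cv2.findContours(m,cv2.RETR_EXTERNAL,cv2.CHAIN_APPROX_NONE);k=max(cs,key=cv2.contourArea).reshape(-1,2)
    W=onz(n,k,81)[:,:2].astype(np.float32);print(n,cv2.minAreaRect(W),cv2.boxPoints(cv2.minAreaRect(W)).round(0).tolist())
E
```

```text
[[ 799. -129.   83.]
 [ 722.  177.   83.]
 [ 396.   96.   83.]
 [ 479. -208.   83.]]
[np.float64(315.0429430846063), np.float64(335.4435457480376), np.float64(314.97368007129137), np.float64(329.3539358855502)] [599.25784651 -15.84378381  83.        ]
[[ 798. -127.   83.]
 [ 725.  174.   83.]
 [ 404.   91.   83.]
 [ 480. -205.   83.]]
[np.float64(310.0963240809797), np.float64(332.0496911119347), np.float64(305.6302554096331), np.float64(328.04853186895326)] [601.73563623 -16.78535791  83.        ]
top ((522.7008666992188, -34.63502502441406), (159.2086944580078, 286.0169982910156), 14.408119201660156) [[410.0, 84.0], [481.0, -193.0], [635.0, -153.0], [564.0, 124.0]]
scene ((527.0510864257812, -35.95469665527344), (158.8984832763672, 287.9185485839844), 14.32425594329834) [[414.0, 84.0], [486.0, -195.0], [640.0, -156.0], [568.0, 123.0]]
```

The yaw is about 0.25 rad and the box centre is about (600.5, -16). Both views agree, and the sizes match those given. The cover sits at box x of about -76, which is inside its stated range. Now a planner helper.

```bash
cat >> h.py <<'E'
from scipy.spatial.transform import Rotation as R
YAW=0.248;C=np.array([600.5,-16.3]);EX=np.array([np.cos(YAW),np.sin(YAW)]);EY=np.array([-EX[1],EX[0]])
def b2w(x,y,z): return np.r_[C+x*EX+y*EY,z]
def w2b(p): q=np.asarray(p)[:2]-C;return np.r_[q@EX,q@EY,p[2]]
def cur():
    s=get_state();q=s["eef_rot"];return s,s["tool_pos"],R.from_quat(np.r_[q[1:],q[0]])
def tgt_rot(a,sgn=1):
    "tool y down, tool z (jaw) horizontal at box-angle a"
    z=np.r_[np.cos(a+YAW),np.sin(a+YAW),0]*sgn;y=np.r_[0,0,-1.];x=np.cross(y,z);return R.from_matrix(np.c_[x,y,z])
def to(x,y,z,a=np.pi/2,sgn=1):
    s,p,r=cur();t=r.inv().apply(b2w(x,y,z)-p)/10;v=(r.inv()*tgt_rot(a,sgn)).as_rotvec()
    print("from box",w2b(p).round(1),"shift cm",t.round(2),"rot",v.round(3))
E
python3 - <<'E'
from h import *
s,p,r=cur();print(r.as_matrix().round(3));
to(-110,0,240,np.pi/2,1);to(-110,0,240,np.pi/2,-1);print(b2w(-110,0,240))
E
```

```text
[[-0.915 -0.001  0.404]
 [-0.404  0.001 -0.915]
 [ 0.    -1.    -0.002]]
from box [-465.5 -501.8  232.8] shift cm [-43.43  -0.66 -43.54] rot [ 0.000e+00 -2.974e+00 -2.000e-03]
from box [-465.5 -501.8  232.8] shift cm [-43.43  -0.66 -43.54] rot [0.002 0.168 0.   ]
[493.86541794 -43.3012205  240.        ]
```

Call:
{"api": "play_rows", "payload": {"rows": [{"jaw":5,"tx":-3,"ty":0,"tz":-3,"rx":0,"ry":0.02,"rz":0},{"jaw":5,"tx":-6,"ty":0,"tz":-6,"rx":0,"ry":0.04,"rz":0},{"jaw":5,"tx":-9,"ty":0,"tz":-9,"rx":0,"ry":0.06,"rz":0},{"jaw":5,"tx":-12,"ty":0,"tz":-12,"rx":0,"ry":0.08,"rz":0},{"jaw":5,"tx":-15,"ty":0,"tz":-15,"rx":0,"ry":0.1,"rz":0}]}}

```text
time_s: 0.6
tool_pos: [349.5, -417.8, 233.3]
eef_rot: [0.111, -0.111, 0.699, -0.698]
force: [0.9, 1.2, 0.5]
gripper_width: 0.588
```

```bash
python3 -c "
from h import *
to(-112,0,240,np.pi/2,-1);print(cur()[0]['joints'])"
```

```text
from box [-341.9 -327.6  233.3] shift cm [-25.13  -0.66 -31.15] rot [0.    0.067 0.   ]
[ 0.78824049  0.26551836 -0.03419621  1.86694844  0.01055937  1.00982573
 -0.50624916]
```

Call:
{"api": "play_rows", "payload": {"rows": [{"jaw":5,"tx":-3,"ty":0,"tz":-3.7,"rx":0,"ry":0.015,"rz":0},{"jaw":5,"tx":-6,"ty":0,"tz":-7.4,"rx":0,"ry":0.03,"rz":0},{"jaw":5,"tx":-9,"ty":0,"tz":-11.1,"rx":0,"ry":0.045,"rz":0},{"jaw":5,"tx":-12,"ty":0,"tz":-14.8,"rx":0,"ry":0.06,"rz":0},{"jaw":5,"tx":-15,"ty":0,"tz":-18.5,"rx":0,"ry":0.067,"rz":0}]}}

```text
time_s: 1.1
tool_pos: [434.5, -195.4, 233.6]
eef_rot: [-0.087, 0.088, -0.702, 0.702]
force: [0.9, -0.5, 0.6]
gripper_width: 0.573
```

```bash
python3 -c "
from h import *
to(-112,0,160,np.pi/2,-1);print(cur()[0]['joints'])"
```

```text
from box [-204.9 -132.9  233.6] shift cm [ -9.29   7.36 -13.29] rot [-0.  0.  0.]
[ 0.46176879  0.15906384 -0.18863799  2.00467417  0.03596457  0.981006
 -1.06729903]
```

Call:
{"api": "play_rows", "payload": {"rows": [{"jaw":5,"tx":-2.5,"ty":0.5,"tz":-3.5,"rx":0,"ry":0,"rz":0},{"jaw":5,"tx":-5,"ty":1,"tz":-7,"rx":0,"ry":0,"rz":0},{"jaw":5,"tx":-7.5,"ty":3,"tz":-10.5,"rx":0,"ry":0,"rz":0},{"jaw":5,"tx":-9.2,"ty":5.5,"tz":-13.3,"rx":0,"ry":0,"rz":0},{"jaw":5,"tx":-9.2,"ty":7.4,"tz":-13.3,"rx":0,"ry":0,"rz":0}]}}

```text
time_s: 1.6
tool_pos: [491.7, -40.3, 158.6]
eef_rot: [0.091, -0.09, 0.702, -0.7]
force: [-0.8, 0.2, -0.2]
gripper_width: 0.57
```

```bash
python3 - <<'E'
from h import *
p,d=get_image("top");crop(p,190,130,340,250,5,"pics/t1.png")
p,d=get_image("scene");crop(p,140,120,340,270,4,"pics/s1.png")
to(-112,0,99,np.pi/2,-1)
E
```

```text
from box [-1.152e+02 -1.000e-01  1.572e+02] shift cm [-0.35  5.82  0.  ] rot [0.002 0.003 0.005]
```

View pics/s1.png

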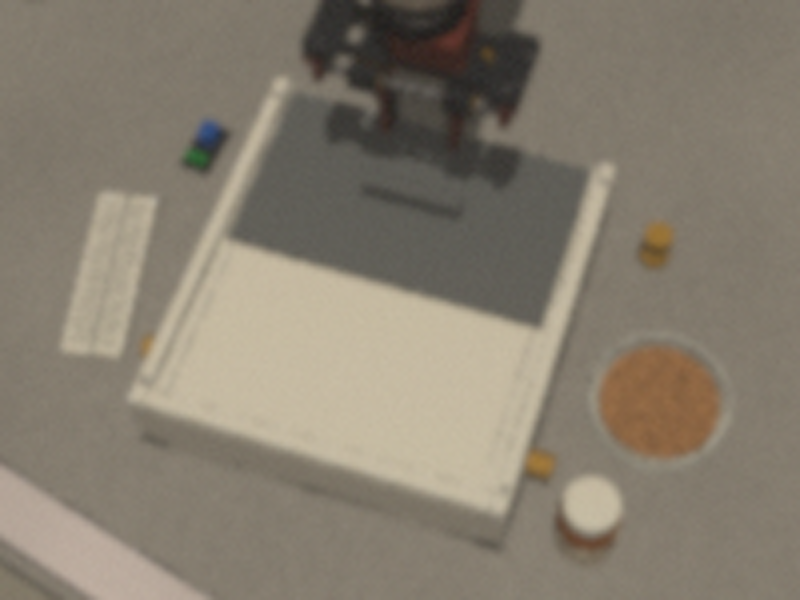

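The open fingers, at about (385,120) and (457,130) in the scene crop, hang clear on the robot's side of the rib at (410,200). I'll lower them.

Call:
{"api": "play_rows", "payload": {"rows": [{"jaw":5,"tx":0,"ty":1.5,"tz":0,"rx":0,"ry":0,"rz":0},{"jaw":5,"tx":0,"ty":3.2,"tz":0,"rx":0,"ry":0,"rz":0},{"jaw":5,"tx":0,"ty":4.7,"tz":0,"rx":0,"ry":0,"rz":0},{"jaw":5,"tx":0,"ty":5.5,"tz":0,"rx":0,"ry":0,"rz":0},{"jaw":5,"tx":0,"ty":5.7,"tz":0,"rx":0,"ry":0,"rz":0}]}}

```text
time_s: 2.2
tool_pos: [490.6, -46.5, 102.6]
eef_rot: [-0.087, 0.088, -0.702, 0.702]
force: [0.4, -0.0, -0.3]
gripper_width: 0.569
```

```bash
python3 -c "
from h import *
to(-90,0,98,np.pi/2,-1);print(get_state()['force'])"
```

```text
from box [-114.    -2.3  102.6] shift cm [-2.4   0.45 -0.23] rot [-0.    -0.001  0.001]
[ 0.43996753 -0.03284243 -0.34838559]
```

Call:
{"api": "play_rows", "payload": {"rows": [{"jaw":5,"tx":0,"ty":0.3,"tz":-0.2,"rx":0,"ry":0,"rz":0},{"jaw":5,"tx":-0.8,"ty":0.3,"tz":-0.2,"rx":0,"ry":0,"rz":0},{"jaw":5,"tx":-1.6,"ty":0.3,"tz":-0.2,"rx":0,"ry":0,"rz":0},{"jaw":5,"tx":-2.3,"ty":0.3,"tz":-0.2,"rx":0,"ry":0,"rz":0},{"jaw":5,"tx":-3,"ty":0.3,"tz":-0.2,"rx":0,"ry":0,"rz":0}]}}

```text
time_s: 2.7
tool_pos: [520.0, -36.3, 99.8]
eef_rot: [-0.088, 0.088, -0.702, 0.702]
force: [-3.4, -0.1, 1.5]
gripper_width: 0.569
```

```bash
python3 -c "
from h import *
to(52,0,99.5,np.pi/2,-1);print(get_state()['force'])"
```

```text
from box [-83.    0.4  99.8] shift cm [-13.5    0.03   0.05] rot [-0.     0.001  0.   ]
[-3.38650129 -0.06031164  1.45102537]
```

Call:
{"api": "play_rows", "payload": {"rows": [{"jaw":5,"tx":-1.3,"ty":0,"tz":0,"rx":0,"ry":0,"rz":0},{"jaw":5,"tx":-2.6,"ty":0,"tz":0,"rx":0,"ry":0,"rz":0},{"jaw":5,"tx":-3.9,"ty":0,"tz":0,"rx":0,"ry":0,"rz":0},{"jaw":5,"tx":-5.2,"ty":0,"tz":0,"rx":0,"ry":0,"rz":0},{"jaw":5,"tx":-6.5,"ty":0,"tz":0,"rx":0,"ry":0,"rz":0}]}}

```text
time_s: 3.2
tool_pos: [583.6, -20.0, 99.6]
eef_rot: [-0.088, 0.088, -0.702, 0.702]
force: [-3.0, -0.6, 1.8]
gripper_width: 0.568
```

```bash
python3 -c "
from h import *
p,d=get_image('top');crop(p,190,130,340,250,5,'pics/t2.png')
p,d=get_image('scene');crop(p,140,120,340,270,4,'pics/s2.png')
to(52,0,99.5,np.pi/2,-1);print(get_state()['force'])"
```

```text
from box [-15.7   0.9  99.9] shift cm [-6.77  0.06  0.1 ] rot [ 0.     0.002 -0.003]
[ 0.69353066 -0.88081417 -1.0031615 ]
```

View pics/s2.png

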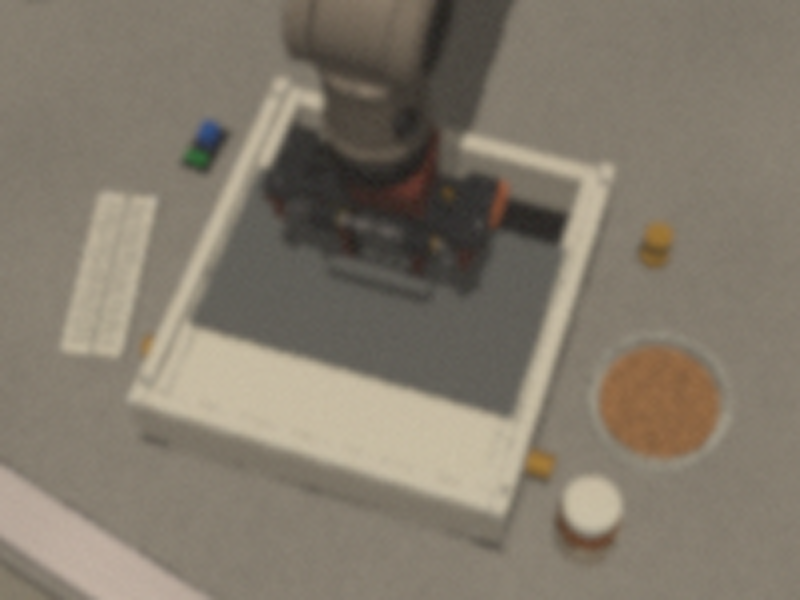

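The cover, with its rib at (380,278), slides evenly between the lips. It has about 70 mm left to go.

Call:
{"api": "play_rows", "payload": {"rows": [{"jaw":5,"tx":-1.3,"ty":0,"tz":0,"rx":0,"ry":0,"rz":0},{"jaw":5,"tx":-2.6,"ty":0,"tz":0,"rx":0,"ry":0,"rz":0},{"jaw":5,"tx":-3.9,"ty":0,"tz":0,"rx":0,"ry":0,"rz":0},{"jaw":5,"tx":-5.2,"ty":0,"tz":0,"rx":0,"ry":0,"rz":0},{"jaw":5,"tx":-6.2,"ty":0,"tz":0,"rx":0,"ry":0,"rz":0}]}}

```text
time_s: 3.8
tool_pos: [642.8, -5.0, 99.4]
eef_rot: [0.088, -0.088, 0.702, -0.702]
force: [-2.5, -1.4, 0.6]
gripper_width: 0.573
```

```bash
python3 -c "
from h import *
to(55,0,99.5,np.pi/2,-1);print(get_state()['force'])"
```

```text
from box [43.8  0.6 99.4] shift cm [-1.12 -0.01  0.06] rot [0.    0.001 0.   ]
[-2.48625538 -1.42769864  0.60198202]
```

Call:
{"api": "play_rows", "payload": {"rows": [{"jaw":5,"tx":-0.4,"ty":0,"tz":0,"rx":0,"ry":0,"rz":0},{"jaw":5,"tx":-0.7,"ty":0,"tz":0,"rx":0,"ry":0,"rz":0},{"jaw":5,"tx":-1.0,"ty":0,"tz":0,"rx":0,"ry":0,"rz":0},{"jaw":5,"tx":-1.2,"ty":0,"tz":0,"rx":0,"ry":0,"rz":0},{"jaw":5,"tx":-1.2,"ty":0,"tz":0,"rx":0,"ry":0,"rz":0}]}}

```text
time_s: 4.3
tool_pos: [652.5, -2.6, 99.5]
eef_rot: [-0.086, 0.089, -0.702, 0.702]
force: [-5.4, -1.1, 4.2]
gripper_width: 0.571
```

```bash
python3 -c "
from h import *
to(55,0,99.5,np.pi/2,-1);print(get_state()['force'])"
```

```text
from box [53.8  0.5 99.5] shift cm [-0.12 -0.    0.05] rot [0.    0.    0.004]
[-5.44701002 -1.11320826  4.18920817]
```

Call:
{"api": "play_rows", "payload": {"rows": [{"jaw":5,"tx":-0.2,"ty":0,"tz":0,"rx":0,"ry":0,"rz":0},{"jaw":5,"tx":-0.3,"ty":0,"tz":0,"rx":0,"ry":0,"rz":0},{"jaw":5,"tx":-0.4,"ty":0,"tz":0,"rx":0,"ry":0,"rz":0},{"jaw":5,"tx":-0.4,"ty":0,"tz":0,"rx":0,"ry":0,"rz":0},{"jaw":5,"tx":-0.4,"ty":0,"tz":0,"rx":0,"ry":0,"rz":0}]}}

```text
time_s: 4.8
tool_pos: [652.6, -2.6, 99.3]
eef_rot: [-0.083, 0.091, -0.701, 0.702]
force: [-18.5, -1.3, 13.8]
gripper_width: 0.572
```

```bash
python3 -c "
from h import *
to(55,0,99.5,np.pi/2,-1);print(get_state()['force'])"
```

```text
from box [53.9  0.4 99.3] shift cm [-0.11 -0.02  0.04] rot [ 0.    -0.     0.011]
[-18.47909116  -1.27199147  13.82760051]
```

The cover is hard against its stop, with 18 N and no further motion. I'll back off and rise.

Call:
{"api": "play_rows", "payload": {"rows": [{"jaw":5,"tx":0.5,"ty":0,"tz":0,"rx":0,"ry":0,"rz":0},{"jaw":3,"tx":1.5,"ty":0,"tz":0,"rx":0,"ry":0,"rz":0},{"jaw":2,"tx":3.0,"ty":-1.5,"tz":0,"rx":0,"ry":0,"rz":0},{"jaw":0,"tx":6,"ty":-4,"tz":0,"rx":0,"ry":0,"rz":0},{"jaw":0,"tx":9,"ty":-7.5,"tz":0,"rx":0,"ry":0,"rz":0}]}}

```text
time_s: 5.3
tool_pos: [569.2, -23.4, 174.1]
eef_rot: [0.087, -0.088, 0.702, -0.701]
force: [0.7, -0.9, 1.4]
gripper_width: 0.242
```

Call:
{"api": "play_rows", "payload": {"rows": [{"jaw":0,"tx":3,"ty":-1,"tz":3,"rx":0,"ry":0,"rz":0},{"jaw":0,"tx":6,"ty":-1.5,"tz":6.5,"rx":0,"ry":0,"rz":0},{"jaw":0,"tx":8,"ty":-1.5,"tz":11,"rx":0,"ry":0,"rz":0},{"jaw":0,"tx":9,"ty":-1.5,"tz":15,"rx":0,"ry":0,"rz":0},{"jaw":0,"tx":9,"ty":-1.5,"tz":18,"rx":0,"ry":0,"rz":0}]}}

```text
time_s: 5.8
tool_pos: [526.6, -223.9, 190.3]
eef_rot: [-0.087, 0.086, -0.701, 0.703]
force: [0.3, -0.6, -0.6]
gripper_width: 0.006
```

```bash
python3 -c "
from h import *
p,d=get_image('top');crop(p,190,130,340,250,5,'pics/t3.png');cv2.imwrite('t3.png',p[:,:,::-1]);np.save('t3.npy',d)
p,d=get_image('scene');crop(p,140,120,340,270,4,'pics/s3.png');cv2.imwrite('s3.png',p[:,:,::-1])
to(55,0,99.5,np.pi/2,-1);print(get_state()['force'],get_state()['gripper_width'])"
```

```text
from box [-121.9 -184.9  190. ] shift cm [-17.56   9.01 -18.64] rot [-0.003 -0.006 -0.001]
[-0.57614231 -0.16815965  0.31062553] 0.0020079314791810296
```

View pics/s3.png

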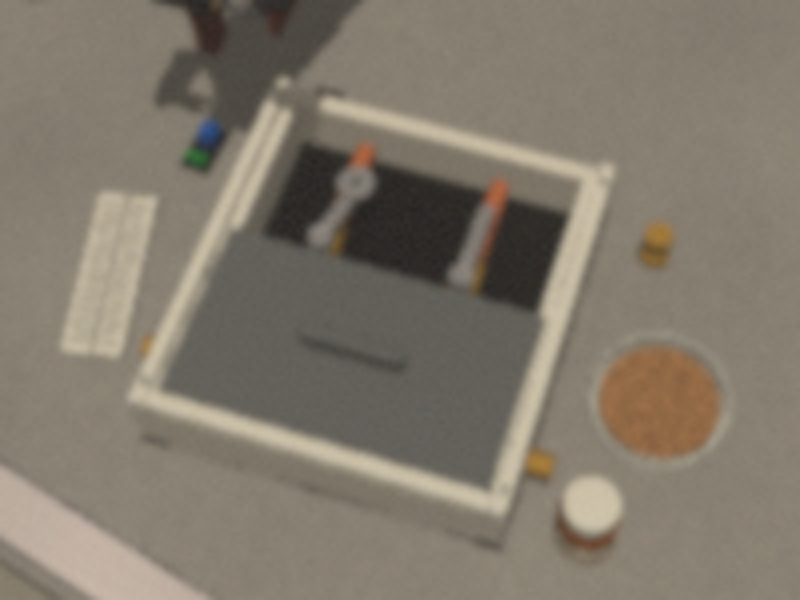

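View pics/t3.png

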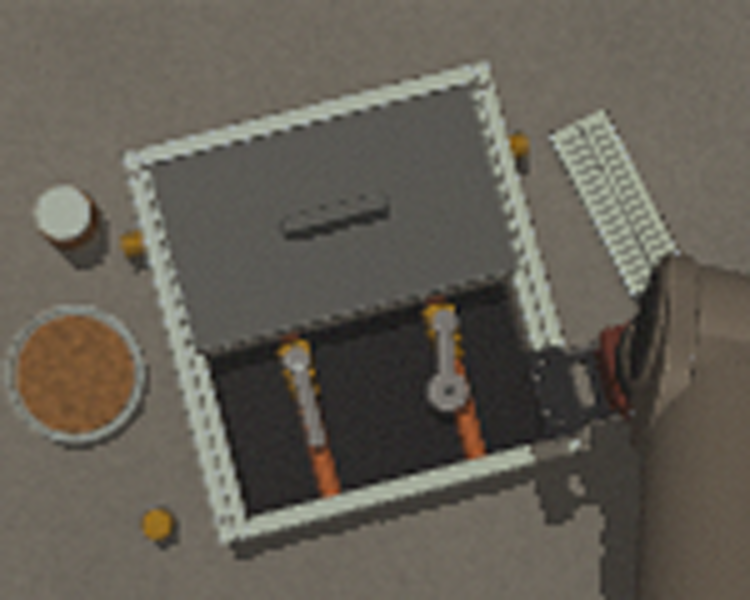

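The cover is fully back and the pit is open. The marked handle is the right one, with its disc at (447,391) and hub at (443,320) in the top crop, and at (355,182) and (320,232) in the scene crop. The plain handle has its hub at (297,358) and its end at (317,440).

```bash
python3 - <<'E'
from h import *
f=lambda n,a,z:[w2b(p).round(1).tolist() for p in onz(n,np.array(a)/(5. if n=="top" else 4.)+([189.6,129.6] if n=="top" else [139.6,119.6]),z)]
print("tag top disc,",f("top",[(447,391)],69),"hub",f("top",[(443,320)],64),"plain hub,end",f("top",[(297,358),(317,442)],64))
print("tag scene disc,",f("scene",[(355,182)],69),"hub",f("scene",[(320,232)],64),"plain hub,end",f("scene",[(461,274),(487,208)],64))
print(w2b([600.5,-16.3,0]),'plate near edge',f("top",[(360,313)],81),f("scene",[(388,276)],81))
E
```

```text
tag top disc, [[-94.4, -53.7, 69.0]] hub [[-34.8, -66.6, 64.0]] plain hub,end [[-34.7, 62.0, 64.0], [-108.0, 63.6, 64.0]]
tag scene disc, [[-93.7, -56.8, 69.0]] hub [[-38.3, -70.1, 64.0]] plain hub,end [[-35.8, 60.1, 64.0], [-106.5, 62.0, 64.0]]
[0. 0. 0.] plate near edge [[-12.7, 1.2, 81.0]] [[-6.0, 4.4, 81.0]]
```

Call:
{"api": "play_rows", "payload": {"rows": [{"jaw":0,"tx":-1.5,"ty":0.5,"tz":-2.5,"rx":0,"ry":0,"rz":0},{"jaw":0,"tx":-3,"ty":2,"tz":-5,"rx":0,"ry":0,"rz":0},{"jaw":0,"tx":-4.2,"ty":4,"tz":-7.5,"rx":0,"ry":0,"rz":0},{"jaw":0,"tx":-4.8,"ty":6,"tz":-8.7,"rx":0,"ry":0,"rz":0},{"jaw":0,"tx":-4.8,"ty":6,"tz":-8.7,"rx":0,"ry":0,"rz":0}]}}

```text
time_s: 6.4
tool_pos: [551.8, -119.8, 127.6]
eef_rot: [0.089, -0.091, 0.702, -0.7]
force: [-1.3, -0.5, 0.1]
gripper_width: 0.008
```

```bash
python3 - <<'E'
from h import *
p,d=get_image('scene');crop(p,140,120,340,270,4,'pics/s4.png')
to(-74,-98,60,np.pi/2,-1);print(get_state()['force'],get_state()['gripper_width'],get_state()['joints'])
E
```

```text
from box [-72.6 -90.7 129. ] shift cm [0.13 6.9  0.74] rot [0.001 0.004 0.001]
[ 0.12873852 -1.26027485  0.29839696] 0.006971492818134536 [ 0.29399173  0.43440214 -0.23600106  1.90076513  0.13358816  0.8232812
 -1.33092471]
```

View pics/s4.png

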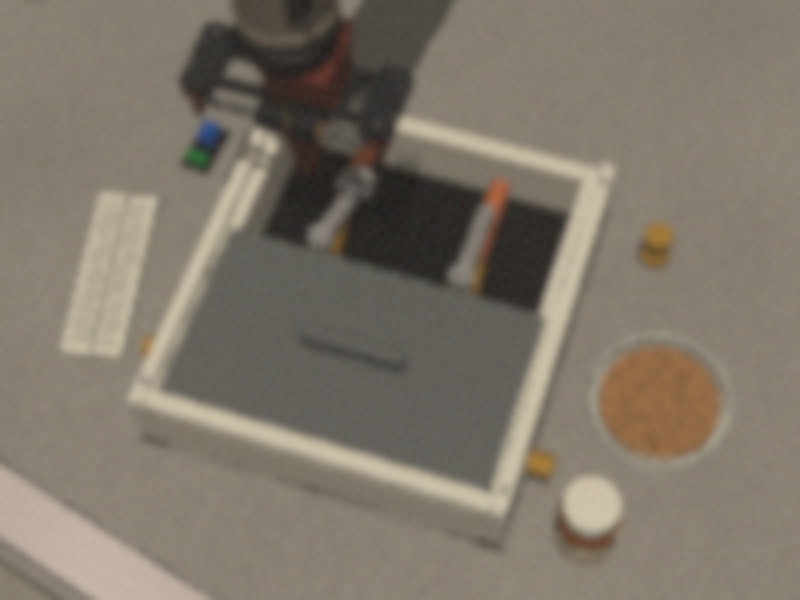

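The closed fingers at about (305,165) are on the -y side of the marked bar. I'll shift 7 mm further out, then descend.

Call:
{"api": "play_rows", "payload": {"rows": [{"jaw":0,"tx":0.1,"ty":0.5,"tz":0.7,"rx":0,"ry":0,"rz":0},{"jaw":0,"tx":0.1,"ty":2,"tz":0.7,"rx":0,"ry":0,"rz":0},{"jaw":0,"tx":0.1,"ty":3.5,"tz":0.7,"rx":0,"ry":0,"rz":0},{"jaw":0,"tx":0.1,"ty":5,"tz":0.7,"rx":0,"ry":0,"rz":0},{"jaw":0,"tx":0.1,"ty":6,"tz":0.7,"rx":0,"ry":0,"rz":0}]}}

```text
time_s: 6.95
tool_pos: [552.8, -131.0, 67.7]
eef_rot: [0.087, -0.088, 0.702, -0.701]
force: [-0.5, 0.3, -0.4]
gripper_width: 0.007
```

```bash
python3 - <<'E'
from h import *
print(get_state()['force'])
p,d=get_image('scene');crop(p,140,120,340,270,4,'pics/s5.png')
to(-74,-98,60,np.pi/2,-1);print(get_state()['force'])
E
```

```text
[-0.5261757   0.29173724 -0.41381027]
from box [-75.1 -99.   66.5] shift cm [-0.11  0.65 -0.09] rot [0.002 0.001 0.004]
[ 0.20634022 -0.04196731 -1.41213643]
```

View pics/s5.png

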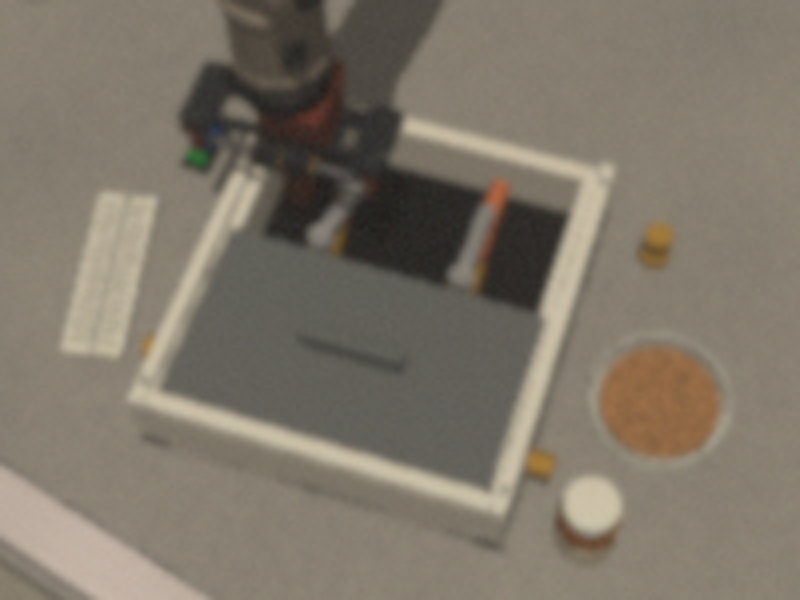

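The fingers are beside the bar with no contact. I'll work out the arc waypoints in tool cm from here.

```bash
cat > arc.py <<'E'
from h import *
s,p,r=cur();b=w2b(p);print(b.round(1),s["force"].round(1))
for t in (.23,.35,.5,.65,.8,.95,1.1,1.25,1.4,1.5,1.571,1.65):
    u=np.r_[-np.cos(t),np.sin(t)];n=np.r_[np.sin(t),np.cos(t)]
    h=10*np.sin(t)+13.5*np.cos(t) if t<1.571 else 10
    c=np.r_[-35,-70]+(33-3*min(1,t/1.57))*u-(7+h)*n
    print(t,c.round(1),(r.inv().apply(b2w(*c,60)-p)/10).round(2))
E
python3 arc.py
```

```text
[-75.1 -99.   66.5] [ 0.2 -0.  -1.4]
0.23 [-71.8 -84.4] [-0.33  0.66 -1.45]
0.35 [-73.3 -80.6] [-0.18  0.66 -1.83]
0.5 [-74.5 -75.4] [-0.06  0.66 -2.36]
0.65 [-74.7 -69.7] [-0.04  0.66 -2.92]
0.8 [-73.8 -63.9] [-0.13  0.66 -3.51]
0.95 [-71.8 -58. ] [-0.33  0.66 -4.09]
1.1 [-68.7 -52.5] [-0.65  0.66 -4.65]
1.25 [-64.3 -47.5] [-1.08  0.66 -5.14]
1.4 [-59.  -43.4] [-1.61  0.66 -5.56]
1.5 [-55.  -41.2] [-2.01  0.66 -5.77]
1.571 [-52. -40.] [-2.31  0.66 -5.89]
1.65 [-49.6 -38.7] [-2.55  0.65 -6.02]
```

Call:
{"api": "play_rows", "payload": {"rows": [{"jaw":0,"tx":0,"ty":0.65,"tz":0,"rx":0,"ry":0,"rz":0},{"jaw":0,"tx":-0.2,"ty":0.65,"tz":-0.6,"rx":0,"ry":0,"rz":0},{"jaw":0,"tx":-0.25,"ty":0.65,"tz":-1.2,"rx":0,"ry":0,"rz":0},{"jaw":0,"tx":-0.2,"ty":0.65,"tz":-1.8,"rx":0,"ry":0,"rz":0},{"jaw":0,"tx":-0.1,"ty":0.65,"tz":-2.35,"rx":0,"ry":0,"rz":0}]}}

```text
time_s: 7.5
tool_pos: [549.9, -107.9, 63.9]
eef_rot: [-0.089, 0.087, -0.701, 0.702]
force: [3.1, -5.9, -1.4]
gripper_width: 0.008
```

```bash
python3 arc.py; python3 -c "
from h import *
p,d=get_image('scene');crop(p,140,120,340,270,4,'pics/s6.png')"
```

```text
[-71.5 -76.4  63.9] [ 3.1 -5.9 -1.4]
0.23 [-71.8 -84.4] [0.03 0.39 0.8 ]
0.35 [-73.3 -80.6] [0.18 0.39 0.42]
0.5 [-74.5 -75.4] [ 0.3   0.39 -0.1 ]
0.65 [-74.7 -69.7] [ 0.32  0.38 -0.67]
0.8 [-73.8 -63.9] [ 0.23  0.38 -1.26]
0.95 [-71.8 -58. ] [ 0.03  0.38 -1.84]
1.1 [-68.7 -52.5] [-0.29  0.38 -2.4 ]
1.25 [-64.3 -47.5] [-0.72  0.38 -2.89]
1.4 [-59.  -43.4] [-1.25  0.38 -3.3 ]
1.5 [-55.  -41.2] [-1.65  0.38 -3.52]
1.571 [-52. -40.] [-1.95  0.38 -3.64]
1.65 [-49.6 -38.7] [-2.2   0.39 -3.76]
```

View pics/s6.png

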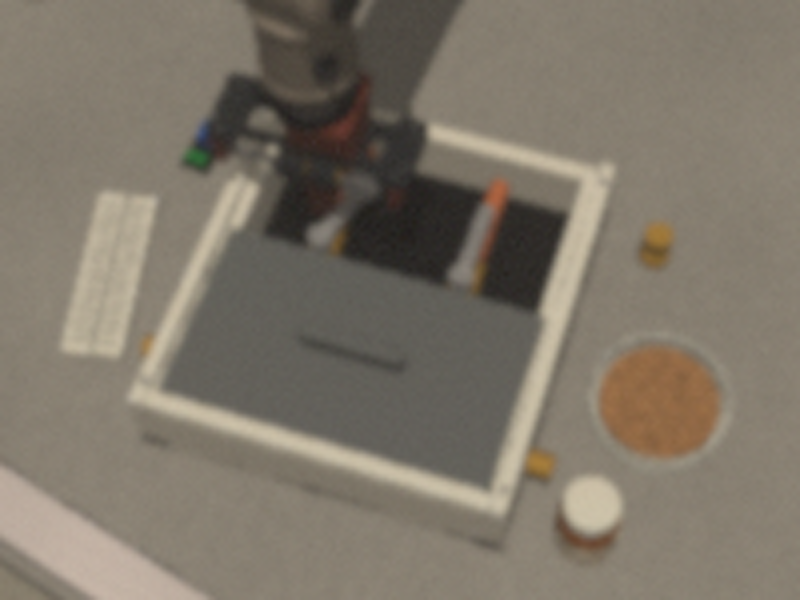

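The bar is turning, with about 7 N of push. I'll continue along the arc.

Call:
{"api": "play_rows", "payload": {"rows": [{"jaw":0,"tx":0.25,"ty":0.2,"tz":-0.5,"rx":0,"ry":0,"rz":0},{"jaw":0,"tx":0.2,"ty":0.3,"tz":-1.1,"rx":0,"ry":0,"rz":0},{"jaw":0,"tx":0.1,"ty":0.3,"tz":-1.6,"rx":0,"ry":0,"rz":0},{"jaw":0,"tx":-0.1,"ty":0.3,"tz":-2.1,"rx":0,"ry":0,"rz":0},{"jaw":0,"tx":-0.4,"ty":0.3,"tz":-2.5,"rx":0,"ry":0,"rz":0}]}}

```text
time_s: 8.05
tool_pos: [546.0, -83.9, 60.3]
eef_rot: [-0.087, 0.088, -0.701, 0.702]
force: [-0.3, -5.1, 0.4]
gripper_width: 0.006
```

```bash
python3 arc.py; python3 -c "
from h import *
p,d=get_image('scene');crop(p,140,120,340,270,4,'pics/s7.png')"
```

```text
[-69.4 -52.2  60.3] [-0.3 -5.1  0.4]
0.23 [-71.8 -84.4] [0.24 0.04 3.23]
0.35 [-73.3 -80.6] [0.39 0.04 2.85]
0.5 [-74.5 -75.4] [0.5  0.04 2.32]
0.65 [-74.7 -69.7] [0.52 0.04 1.76]
0.8 [-73.8 -63.9] [0.44 0.04 1.17]
0.95 [-71.8 -58. ] [0.24 0.04 0.59]
1.1 [-68.7 -52.5] [-0.08  0.03  0.03]
1.25 [-64.3 -47.5] [-0.51  0.03 -0.47]
1.4 [-59.  -43.4] [-1.04  0.03 -0.88]
1.5 [-55.  -41.2] [-1.44  0.03 -1.1 ]
1.571 [-52. -40.] [-1.74  0.03 -1.22]
1.65 [-49.6 -38.7] [-1.98  0.03 -1.34]
```

View pics/s7.png

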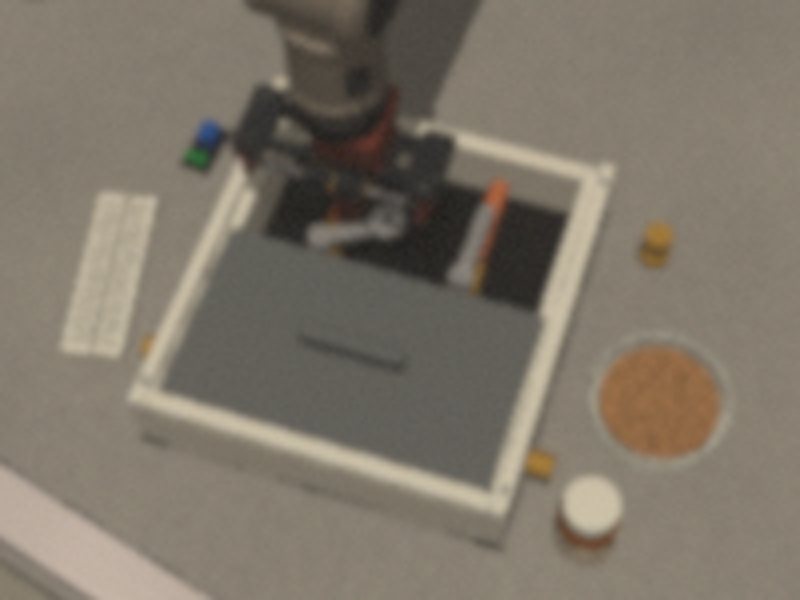

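The bar has swung to about 1.1 rad, with its disc at (388,220) and hub at (320,233). Now the last part, toward box +x.

Call:
{"api": "play_rows", "payload": {"rows": [{"jaw":0,"tx":-0.3,"ty":0,"tz":-0.35,"rx":0,"ry":0,"rz":0},{"jaw":0,"tx":-0.7,"ty":0,"tz":-0.7,"rx":0,"ry":0,"rz":0},{"jaw":0,"tx":-1.1,"ty":0,"tz":-0.95,"rx":0,"ry":0,"rz":0},{"jaw":0,"tx":-1.5,"ty":0,"tz":-1.1,"rx":0,"ry":0,"rz":0},{"jaw":0,"tx":-1.8,"ty":0,"tz":-1.2,"rx":0,"ry":0,"rz":0}]}}

```text
time_s: 8.6
tool_pos: [558.1, -67.2, 59.5]
eef_rot: [-0.085, 0.09, -0.701, 0.702]
force: [-14.3, -7.6, 11.1]
gripper_width: 0.005
```

```bash
python3 arc.py|sed -n '1p;11,13p'; python3 -c "
from h import *
p,d=get_image('scene');crop(p,140,120,340,270,4,'pics/s8.png')"
```

```text
[-53.6 -39.   59.5] [-14.3  -7.6  11.1]
1.5 [-55.  -41.2] [ 0.15 -0.05  0.22]
1.571 [-52. -40.] [-0.16 -0.05  0.1 ]
1.65 [-49.6 -38.7] [-0.4  -0.05 -0.02]
```

View pics/s8.png

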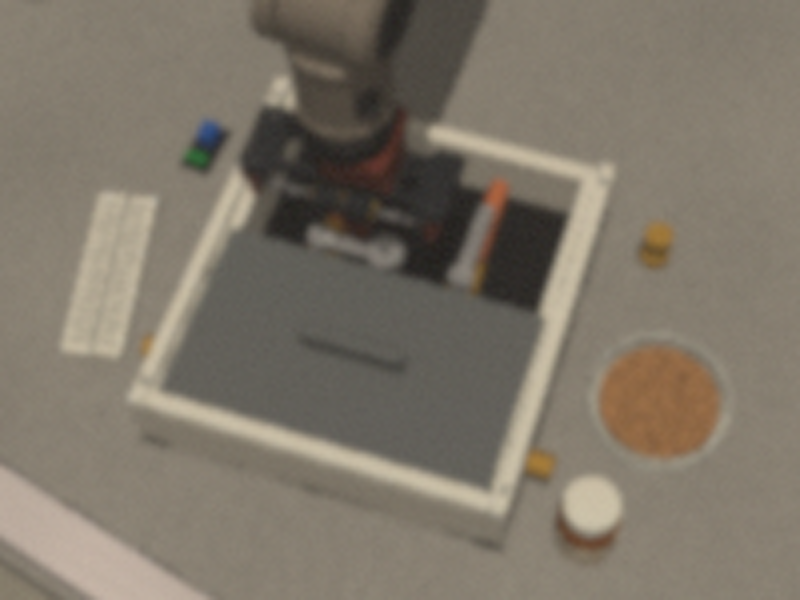

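The bar is now parallel to the cover edge, and the force has risen to 16 N, so it's against the stop. I'll press slightly more and hold.

Call:
{"api": "play_rows", "payload": {"rows": [{"jaw":0,"tx":-0.3,"ty":0,"tz":0,"rx":0,"ry":0,"rz":0},{"jaw":0,"tx":-0.4,"ty":0,"tz":0,"rx":0,"ry":0,"rz":0},{"jaw":0,"tx":-0.4,"ty":0,"tz":0,"rx":0,"ry":0,"rz":0},{"jaw":0,"tx":-0.4,"ty":0,"tz":0,"rx":0,"ry":0,"rz":0},{"jaw":0,"tx":-0.4,"ty":0,"tz":0,"rx":0,"ry":0,"rz":0}]}}

```text
time_s: 9.15
tool_pos: [558.2, -67.0, 59.1]
eef_rot: [-0.082, 0.092, -0.701, 0.702]
force: [-19.0, -5.9, 14.5]
gripper_width: 0.007
```

```bash
python3 arc.py|sed -n '1p;11,13p'
```

```text
[-53.4 -38.8  59.1] [-19.   -5.9  14.5]
1.5 [-55.  -41.2] [ 0.16 -0.09  0.24]
1.571 [-52. -40.] [-0.14 -0.09  0.12]
1.65 [-49.6 -38.7] [-0.39 -0.1  -0.01]
```

Call:
{"api": "play_rows", "payload": {"rows": [{"jaw":0,"tx":0.6,"ty":0,"tz":0,"rx":0,"ry":0,"rz":0},{"jaw":0,"tx":1.5,"ty":0,"tz":0,"rx":0,"ry":0,"rz":0},{"jaw":0,"tx":2.5,"ty":-1,"tz":0,"rx":0,"ry":0,"rz":0},{"jaw":0,"tx":2.5,"ty":-4,"tz":0,"rx":0,"ry":0,"rz":0},{"jaw":0,"tx":2.5,"ty":-8,"tz":0,"rx":0,"ry":0,"rz":0}]}}

```text
time_s: 9.65
tool_pos: [539.5, -71.0, 140.4]
eef_rot: [0.087, -0.089, 0.702, -0.701]
force: [1.0, -0.4, -0.0]
gripper_width: 0.008
```

Call:
{"api": "play_rows", "payload": {"rows": [{"jaw":0,"tx":1,"ty":-4,"tz":1,"rx":0,"ry":0,"rz":0},{"jaw":0,"tx":3,"ty":-6,"tz":4,"rx":0,"ry":0,"rz":0},{"jaw":0,"tx":5,"ty":-7,"tz":8,"rx":0,"ry":0,"rz":0},{"jaw":0,"tx":7,"ty":-8,"tz":12,"rx":0,"ry":0,"rz":0},{"jaw":0,"tx":8,"ty":-8,"tz":15,"rx":0,"ry":0,"rz":0}]}}

```text
time_s: 10.15
tool_pos: [499.9, -239.7, 222.9]
eef_rot: [-0.088, 0.086, -0.701, 0.703]
force: [0.8, -0.5, 0.4]
gripper_width: 0.004
```

Call:
{"api": "play_rows", "payload": {"rows": [{"jaw":0,"tx":1,"ty":0,"tz":3,"rx":0,"ry":0,"rz":0},{"jaw":0,"tx":2,"ty":0,"tz":6,"rx":0,"ry":0,"rz":0},{"jaw":0,"tx":2,"ty":0,"tz":8,"rx":0,"ry":0,"rz":0},{"jaw":0,"tx":2,"ty":0,"tz":8,"rx":0,"ry":0,"rz":0},{"jaw":0,"tx":2,"ty":0,"tz":8,"rx":0,"ry":0,"rz":0}]}}

```text
time_s: 10.65
tool_pos: [500.8, -318.3, 220.6]
eef_rot: [0.088, -0.087, 0.702, -0.701]
force: [0.5, -0.2, 0.4]
gripper_width: 0.003
```

```bash
python3 - <<'E'
from h import *
p,d=get_image('scene');crop(p,140,120,340,270,4,'pics/s9.png')
p,d=get_image('top');crop(p,190,130,340,250,5,'pics/t9.png')
s=get_state();print(s['time_s'],s['tool_pos'],s['force'],s['qd'].round(3))
E
```

```text
10.75 [ 500.91768701 -317.37899295  220.48566297] [-0.08052904 -0.12720716  0.97207209] [-0.005  0.001  0.004  0.003  0.004 -0.002  0.001]
```

View pics/s9.png

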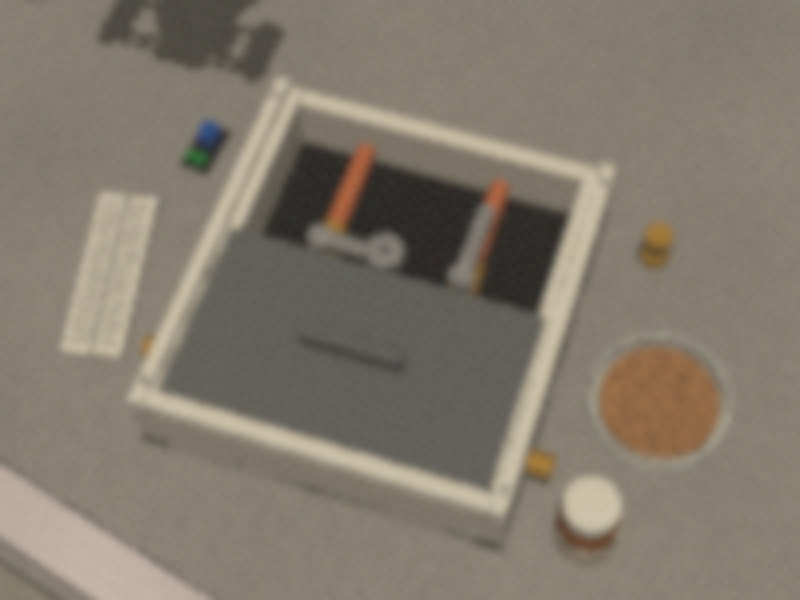

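View pics/t9.png

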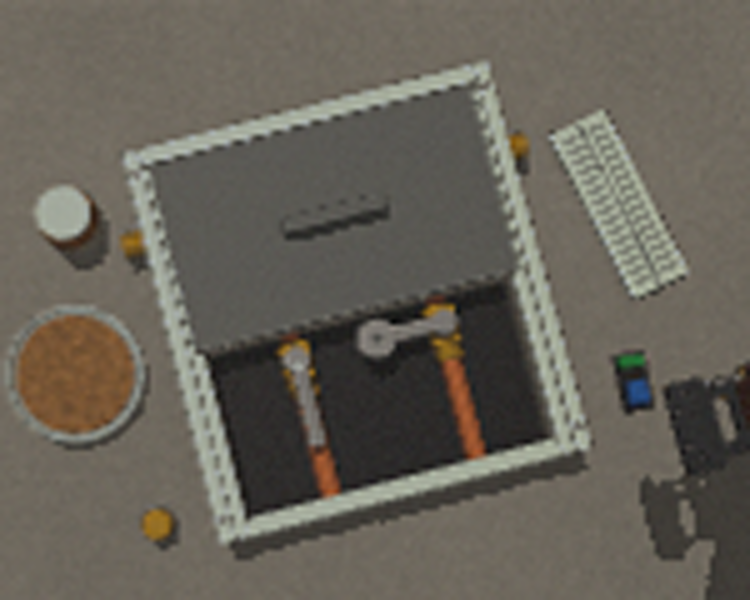

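The views show the marked handle (disc at top (376,338), hub at (443,320)) pointing along box +y. The cover, the plain handle and the bystanders are where they were. I'll check the angle numerically.

```bash
python3 - <<'E'
from h import *
f=lambda n,a,z:w2b(onz(n,np.array([a])/(5. if n=="top" else 4.)+([189.6,129.6] if n=="top" else [139.6,119.6]),z)[0])
for n,dsc,hub in(("top",(376,338),(443,320)),("scene",(385,250),(320,234))):
    a=f(n,dsc,69);b=f(n,hub,64);v=a-b;print(n,a.round(1),b.round(1),"angle",np.arctan2(v[1],-v[0]).round(3), "vs pivot",np.arctan2(a[1]+70,-(a[0]+35)).round(3))
E
```

```text
top [-35.6  -7.1  69. ] [-34.8 -66.6  64. ] angle 1.558 vs pivot 1.561
scene [-35.8  -8.9  69. ] [-36.4 -69.4  64. ] angle 1.581 vs pivot 1.558
```

```bash
python3 -c "
from rig import *
print(job_done())"
```

```text
the job is handed in; nothing more can be done
None
```

I slid the cover back to its stop, pushed the marked handle shut, and handed the job in at about 10.8 s of the 53 s allowed. No verdict was reported.

- **Cover:** I pushed the rib with two spread fingertips until it stopped moving under about 18 N. The last pictures show it flat on its rails with the pit fully open.
- **Marked handle:** It was the right-hand one, at box y -70. I swung it clockwise with closed fingers from about 0.23 rad until it stopped moving under about 20 N sideways. With the arm withdrawn, the two views put it between 1.56 and 1.58 rad, against 1.571 for fully shut.
- **Everything else:** By eye, the plain handle and the bystanders near the box (dish, breadboard, relay, jar, union) look unmoved in the before and after pictures. I did not compare the cup and screwdriver, which lay outside the cropped views.
- **Arm:** It is clear of everything and at rest, with contact force about zero.

None of the checks failed. Hub and cover-edge positions from the two cameras differed by about 3 to 7 mm, which did not affect the result.

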